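Set the route lever through its zigzag gate

TASK

The engine is to be let out of the yard: on the lever box with the red ball, take the lever out of its slot by the white dot, through the zigzag gate, and leave it fully at the end of the slot by the green dot. Leave the lever with the black ball as it is.

Things in the scene. Friction and masses are not known exactly. Their poses are not given: they have to be found in the camera images.
- red_box: grey box, 130 x 110 x 85 mm high, fixed, blue top with a Z-shaped slot. Origin at the centre of its underside; x from the white-dot end to the green-dot end, y left, z up. Path of the ball's centre (x, y in mm): white-dot slot (-35, 22) to (0, 22), crossing to (0, -22), green-dot slot to its end (35, -22). Play: 5 either side in the slots, 11 along x in the crossing. Walls block other ways.
- red_knob (a point): centre of the red 30 mm ball on the lever, to grip or push. The lever, a 9 mm rod, tips both ways about a pivot 8 mm above the box's origin; the ball's centre stays 117 mm from it (125 mm over the table upright, about 7 lower at the slot ends; the plate's top is at 85). About 2 N moves it; no spring: it stays where it is left. It starts in the white-dot slot.
- black_knob (a point): centre of the black ball, 30 mm across, on the lever of the second box, which is otherwise the same; to be left alone.

How it is judged:
At the end, for the whole second after the job is handed in: the red ball stands in the green-dot slot, within about 13 mm of its end (x above 22 mm and y below -10 mm in the box's frame); the black ball is within 10 mm of where it started (x of red_knob in the frame of red_box above 0.022 m and y of red_knob in the frame of red_box below -0.01 m and distance of black_knob from where it was at the start of the episode below 0.01 m); the robot touches nothing.
It fails at once if the lever with the black ball is moved by more than 10 mm (distance of black_knob from where it was at the start of the episode above 0.01 m).
It also fails if it takes over 30 s, if anything falls off the work surface, if the arm or the gripper's body presses on something with over 40 N, if the wrist force passes 120 N, or if a joint passes its speed limit or range.

ROBOT

A 7-joint arm with a two-finger parallel gripper is mounted at the origin on a cart in front of the work surface, level with it; the furniture and walls round the work are solid. World frame = base frame: x ahead of the robot, y to its left, z up, the work surface at z = 0. Lengths are in m, angles in rad, forces in N, time in s.
With the tool pointing down it reaches from about 0.425 to 0.925 m from the base axis. Payload 6.8 kg.
Tool frame: the origin (TCP) lies midway between the tips of the shut fingers; the grasp point (between the pads) lies 19 mm behind it; z points along the fingers, y is the line along which they close (so a half turn about z gives the same grasp; the last joint's range is limited). The gripper opens to 85 mm and grips with 20 to 120 N. Pads are 22 mm wide; open, the fingers measure 114 mm over their backs; the gripper's body (76 mm by 85 mm) begins 54 mm behind the grasp point. The pads swing forward as they close: fully open they stand 13 mm farther back than shut.
Start: joints at [-1.236, 0.477, 0.022, 1.555, -0.011, 1.109, -0.083], TCP at [0.289, 0.61, 0.231] pointing down, gripper open.
Joint ranges: [-2.96, 2.96], [-0.34, 2.1], [-1.41, 1.46], [0.24, 2.44], [-1.37, 4.51], [0.17, 1.92], [-2.96, 2.96]. Speed limits (rad/s): [2.39, 2.39, 3.14, 3.14, 3.14, 3.14, 3.14].

INTERFACE

Orientations are given as a 3x3 rotation matrix whose columns are the frame's x, y, z axes.
In Python, from plant import r gives the robot as it stands.
- The arm moves only by the tool step_hand, called after "Call:" as name(argument=value, ...) on one line, values as JSON. Schema: {"type":"object","properties":{"steps":{"type":"array","items":{"type":"object","properties":{"jaw":{"type":"number"},"tx":{"type":"number"},"ty":{"type":"number"},"tz":{"type":"number"},"wx":{"type":"number"},"wy":{"type":"number"},"wz":{"type":"number"}},"additionalProperties":false,"required":["jaw"]},"minItems":1,"maxItems":10},"only":{"type":"string"},"quiet":{"type":"boolean"},"lines":{"type":"string"}},"required":["steps"],"additionalProperties":false}. steps is a list of rows, 1 to 10 of them, each an object with the fields jaw (the finger opening in m), tx, ty, tz (the shift in shares of the most that a row can go, 1 being 62.5 mm), wx, wy, wz (a rotation vector in parts of the range, where 1.0 means pi rad); a field left out counts as zero (the opening has to be given); each row shifts and turns the commanded pose from where the row before left it, along the tool's axes as they then stand; what a row does not reach is not made up. A row lasts 1/8 s, in which the tool goes at most 0.0625 m and 0.188 rad, less where a joint would pass 70% of its speed; a pose out of reach is approached as far as the arm can. The fingers move at their own pace and stop on an object; the grip force is fixed at half the most. Time passes only in rows, so rows that do not move let the fingers close. The tool returns the time, the measured TCP pose, the force, the opening and the grip force at its end. only (a regular expression) keeps the lines of the reply that match it, lines (a string "A,B") keeps lines A to B, and quiet returns only ok. A shift or turn number past 1, either way, is cut back to 1. Input that does not fit is refused with a message, and nothing moves.
- r.get_state(): the state, without advancing time (a new reading comes with each control period).
- r.camera(name): name is "scene" or "top" or "wrist"; returns a dict with "img" (400x640x3 uint8, red, green, blue), "z_map" (400x640 float32, m along the optical axis (not along the pixel's ray), 0 where there is no reading), "fx", "fy", "cx", "cy" (pixels), "R" (3x3) and "t" (3): a world point X has camera coordinates R X + t. Camera axes: x right, y down, z forward; pixel columns grow to the right and rows downward; lengths in m; the calibration is good to about 2 mm. A picture is of the moment at which its call begins.
- r.finish_job(): hands the job in; it is judged then, once.
The state is a dict: "clock": time; "q": joint angles; "joint_velocities": joint speeds; "joint_efforts": joint torques, N m; "tcp_pos": TCP position; "tcp_rot": TCP orientation; "ft_force": force on the tool from outside, world axes, zero at the start; "ft_torque": the same for the moment, N m; "gripper_width": finger opening in m; "grasp_force": force on a finger pad.
Only numpy, scipy, OpenCV 4.12 (cv2) and the standard library are available. Lean on these libraries where they do the work, as an engineer would, in place of code of your own. Each camera call takes 0.05 s, during which the arm holds its last target. There are 200 camera calls.

## Working session

There is one attempt and no reset: what is moved stays moved. The work goes in short steps, Python scripts to look and compute and a tool call to move; the robot and the scene stay as the last step left them, time stands still between calls to the robot, and variables do not carry over. Pictures are saved under pics/ and viewed, at most 10 in all, crops included, and the job is handed in when it is done.

```bash
ls; mkdir -p pics
```

Run:
```python
from plant import r
import cv2,numpy as np
for n in("top","scene"):
    c=r.camera(n); cv2.imwrite(f"pics/{n}0.png",c["img"][:,:,::-1]); np.savez(f"{n}0.npz",**c)
s=r.get_state();print(s["clock"],s["tcp_pos"],s["tcp_rot"])
```

```text
pics
plant.py
0.1 [0.28897694 0.6094251  0.23040986] [[-9.03585973e-01  4.28406383e-01 -6.00194320e-04]
 [ 4.28406785e-01  9.03584640e-01 -1.55706249e-03]
 [-1.24729141e-04 -1.66406715e-03 -9.99998608e-01]]
```

View pics/top0.png

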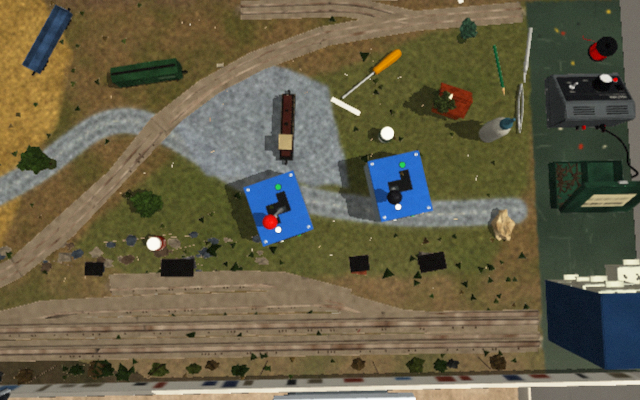

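View pics/scene0.png

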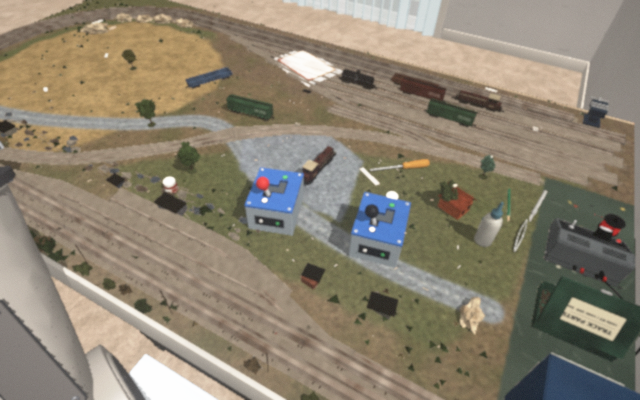

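The top view shows the red ball at (270,222), with its white dot at (278,229) and green dot at (278,187). The second box, with the black ball, is at (399,186). Next I'll measure these.

Create m.py:
```python
import cv2,numpy as np
def ray(c,u,v,z):
    d=c["R"].T@np.array([(u-c["cx"])/c["fx"],(v-c["cy"])/c["fy"],1]); o=-c["R"].T@c["t"]
    return o+d*(z-o[2])/d[2]
def blobs(c,lo,hi,amin):
    h=cv2.cvtColor(c["img"],cv2.COLOR_RGB2HSV); m=cv2.inRange(h,np.array(lo),np.array(hi))
    cs,_=cv2.findContours(m,cv2.RETR_EXTERNAL,cv2.CHAIN_APPROX_NONE)
    return [k for k in cs if cv2.contourArea(k)>amin]
def plates(c):
    out=[]
    for k in blobs(c,(102,150,90),(118,255,255),900):
        p=np.array([ray(c,u,v,.085)[:2] for u,v in k[:,0]],np.float32)
        out.append((k[:,0].mean(0),cv2.minAreaRect(p),cv2.boxPoints(cv2.minAreaRect(p))))
    return out
def red(c,z=.118):
    return [(k[:,0].mean(0),cv2.minEnclosingCircle(k),ray(c,*cv2.minEnclosingCircle(k)[0],z)) for k in blobs(c,(0,190,120),(6,255,255),40)]
```

Run:
```python
from m import *
np.set_printoptions(precision=4,suppress=True)
for n in("top","scene"):
    c=dict(np.load(n+"0.npz")); print(n,-c["R"].T@c["t"])
    for p in plates(c): print(p[0],p[1])
    for p in red(c): print("red",p)
    for k in blobs(c,(50,150,90),(85,255,255),8): print("green",k[:,0].mean(0),ray(c,*k[:,0].mean(0),.085))
c=dict(np.load("top0.npz"))
for n,u,v,z in(("white",278,229,.085),("black",395,197,.118)):print(n,ray(c,u,v,z))
```

```text
top [0.5397 0.0406 0.94  ]
[277.6274 208.0472] ((0.5739732980728149, 0.13026770949363708), (0.13052430748939514, 0.1105184480547905), 18.030550003051758)
[399.5183 185.4679] ((0.6157655715942383, -0.12456275522708893), (0.13056106865406036, 0.11055491864681244), 11.240235328674316)
red (array([269.8108, 221.3243]), ((270.0, 221.5), 7.159010887145996), array([0.5459, 0.1424, 0.118 ]))
red (array([595.4762,  52.4524]), ((597.25, 51.0), 8.310484886169434), array([ 0.8789, -0.5302,  0.118 ]))
green [277.7333 186.6667] [0.6183 0.1293 0.085 ]
green [401.7333 164.3333] [ 0.6596 -0.1307  0.085 ]
scene [ 0.0185 -0.2637  0.7684]
white [0.5302 0.1302 0.085 ]
black [ 0.5895 -0.1084  0.118 ]
```

The rows are not in the units I measure in: shifts go in shares of 62.5 mm and turns go in shares of pi rad. I convert before sending: -0.043 m is -0.688, -0.031 m is -0.496.

Call:
step_hand(steps=[{"jaw": 0.085, "tx": -0.688, "ty": -0.496}, {"jaw": 0.085, "tx": -0.688, "ty": -0.496}, {"jaw": 0.085, "tx": -0.688, "ty": -0.496}, {"jaw": 0.085, "tx": -0.688, "ty": -0.496}, {"jaw": 0.085, "tx": -0.688, "ty": -0.496}, {"jaw": 0.085, "tx": -0.688, "ty": -0.496}, {"jaw": 0.085, "tx": -0.688, "ty": -0.496}, {"jaw": 0.085, "tx": -0.688, "ty": -0.496}, {"jaw": 0.085, "tx": -0.688, "ty": -0.496}, {"jaw": 0.085, "tx": -0.688, "ty": -0.496}])

```text
clock: 1.35
tcp_pos: [0.5453, 0.144, 0.2311]
tcp_rot: [[-0.904, 0.428, -0.0], [0.428, 0.904, -0.0], [0.0, -0.0, -1.0]]
ft_force: [1.1, 0.9, -0.0]
gripper_width: 0.0847
grasp_force: 0.0
```

Add to m.py:
```python
A=np.deg2rad(18.03); BR=np.array([[np.cos(A),-np.sin(A)],[np.sin(A),np.cos(A)]]); BO=np.array([.574,.1303])
def world(x,y): # ball centre mm in box -> world
    w=BO+BR@np.array([x,y])/1000
    return np.array([*w,.008+np.sqrt(.117**2-(x*x+y*y)*1e-6)])
def box(p): return BR.T@(np.array(p[:2])-BO)*1000
```

Run:
```python
from m import *
from plant import r
np.set_printoptions(precision=4,suppress=True)
s=r.get_state(); R=s["tcp_rot"]; print(s["clock"],s["tcp_pos"],R)
b=world(-23,20.2); print(b, R.T@(b-[0,0,.020]-s["tcp_pos"]))
```

```text
1.35 [0.5453 0.144  0.2311] [[-0.9036  0.4283 -0.0004]
 [ 0.4283  0.9036 -0.    ]
 [ 0.0003 -0.0002 -1.    ]]
[0.5459 0.1424 0.1209] [-0.0013 -0.0012  0.1302]
```

To row units: 0.045 m is 0.72, 0.03 m is 0.48.

Call:
step_hand(steps=[{"jaw": 0.085, "tx": -0.016, "ty": -0.016, "tz": 0.72}, {"jaw": 0.085, "tz": 0.72}, {"jaw": 0.085, "tz": 0.48}, {"jaw": 0.085, "tz": 0.16}, {"jaw": 0.085}, {"jaw": 0.02}, {"jaw": 0.02}, {"jaw": 0.02}, {"jaw": 0.02}, {"jaw": 0.02}])

```text
clock: 2.6
tcp_pos: [0.5457, 0.1445, 0.1022]
tcp_rot: [[-0.904, 0.428, 0.001], [0.428, 0.904, 0.001], [-0.0, 0.001, -1.0]]
ft_force: [-2.0, -0.2, 5.6]
gripper_width: 0.027
grasp_force: 58.6
```

Create plan.py:
```python
from m import *
from plant import r
np.set_printoptions(precision=4,suppress=True)
s=r.get_state(); R=s["tcp_rot"]; g=s["tcp_pos"]-R[:,2]*.020
print("grasp pt box",box(g),g[2],"F",s["ft_force"],s["gripper_width"])
c=r.camera("top"); print("red",[box(ray(c,*k[1][0],.121)) for k in red(c)][:2])
p=g-[0,0,0]; z0=None
prev=world(*box(g))
for x,y in((-12,22),(0,22),(0,0),(0,-22),(15,-22),(35,-22)):
    w=world(x,y); print((x,y),R.T@(w-prev)); prev=w
```

```bash
python3 plan.py
```

```text
grasp pt box [-22.5234  22.227 ] 0.12222535783777821 F [-1.9808 -0.1521  5.595 ] 0.027012826726146938
red [array([  78.3755, -716.9496])]
(-12, 22) [-0.0078  0.0071 -0.0016]
(0, 22) [-0.0087  0.0082 -0.0006]
(0, 0) [-0.0151 -0.016  -0.0021]
(0, -22) [-0.0151 -0.016   0.0021]
(15, -22) [-0.0109  0.0103  0.001 ]
(35, -22) [-0.0145  0.0137  0.0045]
```

To row units: -0.0085 m is -0.136, -0.008 m is -0.128.

Call:
step_hand(steps=[{"jaw": 0.02, "tx": -0.128, "ty": 0.112, "tz": -0.024}, {"jaw": 0.02, "tx": -0.136, "ty": 0.128, "tz": -0.008}, {"jaw": 0.02}, {"jaw": 0.02}])

```text
clock: 3.15
tcp_pos: [0.5668, 0.1515, 0.1033]
tcp_rot: [[-0.904, 0.427, 0.001], [0.427, 0.904, 0.001], [-0.0, 0.001, -1.0]]
ft_force: [0.6, 1.8, -2.3]
gripper_width: 0.0269
grasp_force: 60.9
```

```bash
python3 plan.py
```

Run:
```python
from plant import r
import cv2
cv2.imwrite("pics/w1.png",r.camera("wrist")["img"][:,:,::-1])
```

```text
grasp pt box [-0.2576 22.377 ] 0.12328799466456006 F [ 0.5508  1.798  -2.2729] 0.026944935920200853
red [array([  77.4084, -716.5698])]
(-12, 22) [ 0.0083 -0.0083  0.0005]
(0, 22) [-0.0087  0.0082 -0.0006]
(0, 0) [-0.0151 -0.016  -0.0021]
(0, -22) [-0.0151 -0.016   0.0021]
(15, -22) [-0.0109  0.0103  0.001 ]
(35, -22) [-0.0145  0.0137  0.0045]
```

View pics/w1.png

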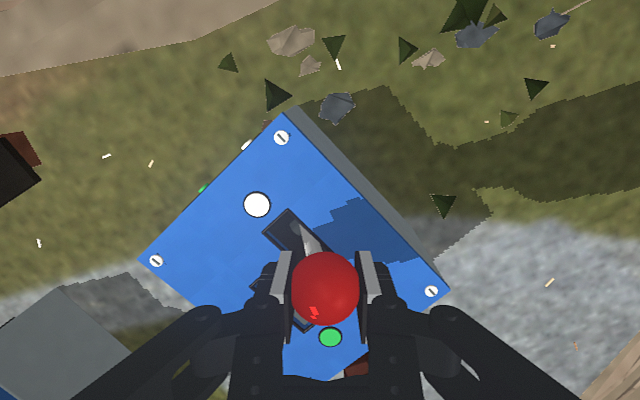

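The wrist view shows the ball at (325,288), gripped between the pads and clear of the white-dot slot at the gate. Now the crossing.

To row units: -0.008 m is -0.128, -0.0075 m is -0.12.

Call:
step_hand(steps=[{"jaw": 0.02, "tx": -0.12, "ty": -0.128, "tz": -0.024}, {"jaw": 0.02, "tx": -0.12, "ty": -0.128, "tz": -0.008}, {"jaw": 0.02, "tx": -0.12, "ty": -0.128, "tz": 0.008}, {"jaw": 0.02, "tx": -0.12, "ty": -0.128, "tz": 0.024}, {"jaw": 0.02}, {"jaw": 0.02}])

```text
clock: 4.0
tcp_pos: [0.5805, 0.1081, 0.1031]
tcp_rot: [[-0.903, 0.43, 0.001], [0.43, 0.903, -0.001], [-0.001, -0.0, -1.0]]
ft_force: [2.6, 1.9, -2.2]
gripper_width: 0.027
grasp_force: 61.3
```

```bash
python3 plan.py
```

```text
grasp pt box [ -0.6603 -23.1223] 0.12310539052057823 F [ 2.6443  1.8616 -2.2443] 0.027027935665229794
red [array([  84.9809, -720.0881])]
(-12, 22) [0.0393 0.0249 0.0004]
(0, 22) [-0.0087  0.0083 -0.0006]
(0, 0) [-0.0151 -0.016  -0.0021]
(0, -22) [-0.0151 -0.016   0.0021]
(15, -22) [-0.0109  0.0103  0.001 ]
(35, -22) [-0.0145  0.0138  0.0045]
```

Crossed with low forces. Now I'll move along the green slot to about x = 35.

To row units: -0.009 m is -0.144, 0.0085 m is 0.136.

Call:
step_hand(steps=[{"jaw": 0.02, "tx": -0.144, "ty": 0.144, "tz": 0.008}, {"jaw": 0.02, "tx": -0.144, "ty": 0.136, "tz": 0.024}, {"jaw": 0.02, "tx": -0.12, "ty": 0.12, "tz": 0.056}, {"jaw": 0.02}, {"jaw": 0.02}])

```text
clock: 4.68
tcp_pos: [0.6145, 0.1189, 0.098]
tcp_rot: [[-0.903, 0.429, 0.001], [0.429, 0.903, -0.002], [-0.001, -0.001, -1.0]]
ft_force: [1.2, -4.5, 3.1]
gripper_width: 0.0199
grasp_force: 2.5
```

```bash
python3 plan.py
```

```text
grasp pt box [ 34.9433 -23.3426] 0.11801820624745844 F [ 1.2213 -4.4958  3.0586] 0.019891104983863164
red [array([  78.3755, -716.9496])]
(-12, 22) [ 0.0653  0.0006 -0.0052]
(0, 22) [-0.0087  0.0083 -0.0006]
(0, 0) [-0.0151 -0.016  -0.002 ]
(0, -22) [-0.0151 -0.016   0.0021]
(15, -22) [-0.0109  0.0103  0.001 ]
(35, -22) [-0.0145  0.0138  0.0045]
```

The ball slipped out: the opening is now 0.020 m. I'll look.

Run:
```python
from plant import r
import cv2
cv2.imwrite("pics/w2.png",r.camera("wrist")["img"][:,:,::-1])
i=r.camera("scene")["img"][130:280,200:440,::-1]; cv2.imwrite("pics/s2.png",cv2.resize(i,None,fx=3,fy=3))
```

```text
(no output)
```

View pics/w2.png

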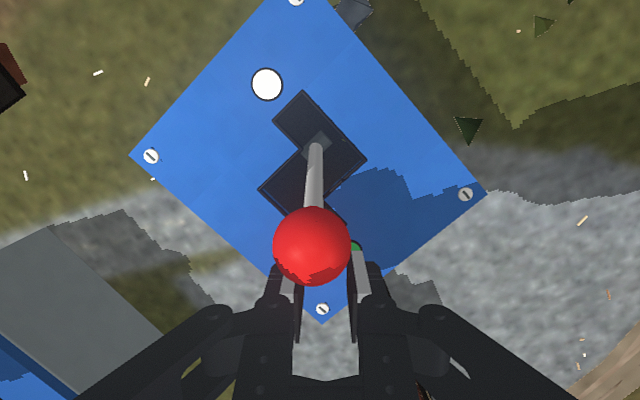

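View pics/s2.png

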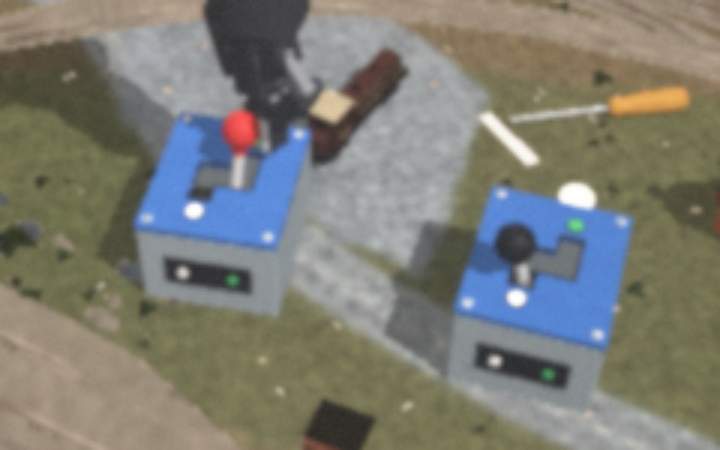

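The wrist view has the ball at (312,245), out of the pads and toward the white-dot side. The scene crop shows it lagging near the gate. I'll locate it with two views.

Create ball.py:
```python
from m import *
from plant import r
np.set_printoptions(precision=4,suppress=True)
def locate(names=("scene","wrist")):
    A=np.zeros((3,3));b=np.zeros(3)
    for n in names:
        c=r.camera(n); h=cv2.cvtColor(c["img"],cv2.COLOR_RGB2HSV)
        m=cv2.inRange(h,np.array((0,150,80)),np.array((8,255,255)))|cv2.inRange(h,np.array((172,150,80)),np.array((180,255,255)))
        cs,_=cv2.findContours(m,cv2.RETR_EXTERNAL,cv2.CHAIN_APPROX_NONE)
        best=[]
        for k in cs:
            (u,v),rad=cv2.minEnclosingCircle(k); p=ray(c,u,v,.121)
            if cv2.contourArea(k)>25 and np.linalg.norm(p[:2]-BO)<.08: best.append((cv2.contourArea(k),u,v,rad,p))
        if not best: print(n,"none"); continue
        _,u,v,rad,p=max(best,key=lambda t:t[0]); print(n,u,v,rad,"box",box(p))
        o=-c["R"].T@c["t"]; d=p-o; d/=np.linalg.norm(d); P=np.eye(3)-np.outer(d,d); A+=P; b+=P@o
    if np.linalg.matrix_rank(A)==3: x=np.linalg.lstsq(A,b,rcond=None)[0]; print("ball",x,"box",box(x)); 
if __name__=="__main__":
    locate(); s=r.get_state(); print(s["clock"],s["tcp_pos"],box(s["tcp_pos"])); c=r.camera("scene")
    for p in plates(c): print("plate",p[1])
```

```bash
python3 ball.py
```

```text
scene 280.5 173.5 6.670932292938232 box [ 14.6952 -10.7217]
wrist 311.1474914550781 245.7949676513672 40.08982849121094 box [ 14.5041 -13.0358]
ball [0.5903 0.1233 0.1231] box [ 13.2953 -11.6951]
4.925 [0.614  0.1191 0.0982] [ 34.5975 -23.0321]
```

The ball is at about (13,-12), jammed on the gate corner because it trailed in the grip. I'll open, shift back over it, regrip, then finish the crossing before moving on.

To row units: 0.012 m is 0.192, -0.003 m is -0.048.

Call:
step_hand(steps=[{"jaw": 0.085, "tz": -0.032}, {"jaw": 0.085, "tz": -0.032}, {"jaw": 0.085, "tz": -0.032}, {"jaw": 0.085}, {"jaw": 0.085, "tx": 0.192, "ty": -0.048}, {"jaw": 0.085, "tx": 0.192, "ty": -0.048}, {"jaw": 0.085}])

```text
clock: 5.85
tcp_pos: [0.588, 0.1261, 0.1037]
tcp_rot: [[-0.904, 0.427, -0.001], [0.427, 0.904, 0.0], [0.001, -0.0, -1.0]]
ft_force: [1.1, 0.7, -0.1]
gripper_width: 0.085
grasp_force: 0.0
```

```bash
python3 ball.py
```

Run:
```python
from plant import r
import cv2
cv2.imwrite("pics/w3.png",r.camera("wrist")["img"][:,:,::-1])
```

```text
scene 279.0 173.5 5.590270042419434 box [13.9944 -7.3237]
wrist 322.0 292.0705261230469 39.389259338378906 box [ 13.5357 -12.9598]
ball [0.5861 0.1243 0.1267] box [ 9.6884 -9.4202]
5.95 [0.5896 0.1257 0.104 ] [13.3488 -9.2307]
```

View pics/w3.png

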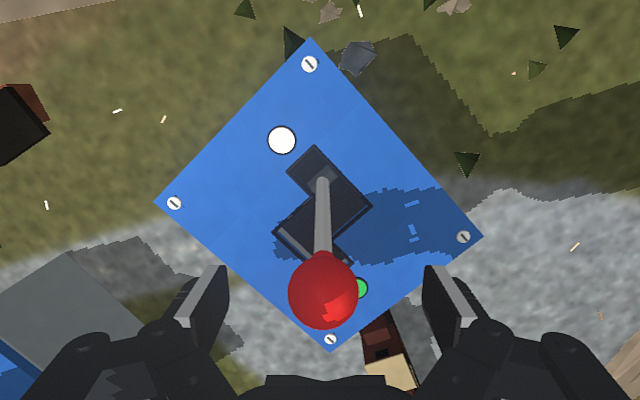

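The ball at (322,292) is between the open pads. I'll close with a small correction, then move -y.

To row units: -0.006 m is -0.096, -0.004 m is -0.064.

Call:
step_hand(steps=[{"jaw": 0.085, "tx": -0.064, "ty": -0.032}, {"jaw": 0.02}, {"jaw": 0.02}, {"jaw": 0.02}, {"jaw": 0.02}, {"jaw": 0.02}, {"jaw": 0.02, "tx": -0.032, "ty": -0.08}, {"jaw": 0.02, "tx": -0.032, "ty": -0.096, "tz": 0.016}, {"jaw": 0.02}, {"jaw": 0.02}])

```text
clock: 7.3
tcp_pos: [0.5928, 0.1119, 0.1038]
tcp_rot: [[-0.904, 0.428, 0.003], [0.428, 0.904, 0.002], [-0.002, 0.004, -1.0]]
ft_force: [2.4, 4.1, 4.2]
gripper_width: 0.0271
grasp_force: 59.1
```

```bash
python3 ball.py
```

```text
scene 282.5 175.0 6.020897388458252 box [ 10.7151 -16.4442]
wrist 326.3810729980469 280.0784606933594 39.48045349121094 box [  9.7553 -22.0199]
ball [0.5854 0.1144 0.127 ] box [  5.9476 -18.6088]
7.4 [0.5928 0.1119 0.1038] [ 12.1881 -23.3597]
```

To row units: -0.006 m is -0.096, -0.003 m is -0.048.

Call:
step_hand(steps=[{"jaw": 0.02, "tx": -0.032, "ty": -0.048}, {"jaw": 0.02, "tx": -0.096, "ty": 0.096, "tz": 0.016}, {"jaw": 0.02}, {"jaw": 0.02}])

```text
clock: 7.95
tcp_pos: [0.6002, 0.1101, 0.1022]
tcp_rot: [[-0.904, 0.428, 0.001], [0.428, 0.904, 0.001], [-0.0, 0.001, -1.0]]
ft_force: [1.2, 2.6, 5.4]
gripper_width: 0.027
grasp_force: 59.6
```

```bash
python3 ball.py
```

```text
scene 284.0 174.5 5.590270042419434 box [ 13.0484 -19.4398]
wrist 326.8771667480469 278.929931640625 40.25730895996094 box [ 15.2744 -24.8209]
ball [0.5915 0.1135 0.1251] box [ 11.4608 -21.45  ]
8.05 [0.6001 0.11   0.1022] [ 18.5878 -27.3779]
```

Past the corner with the ball following. On to the end.

To row units: 0.006 m is 0.096, -0.005 m is -0.08.

Call:
step_hand(steps=[{"jaw": 0.02, "tx": -0.08, "ty": 0.096, "tz": 0.016}, {"jaw": 0.02, "tx": -0.064, "ty": 0.08, "tz": 0.024}, {"jaw": 0.02, "tx": -0.064, "ty": 0.08, "tz": 0.032}, {"jaw": 0.02}, {"jaw": 0.02}])

```text
clock: 8.72
tcp_pos: [0.6178, 0.1151, 0.0966]
tcp_rot: [[-0.903, 0.43, -0.002], [0.43, 0.903, -0.004], [0.0, -0.005, -1.0]]
ft_force: [-1.5, -5.0, 3.7]
gripper_width: 0.0273
grasp_force: 61.6
```

```bash
python3 ball.py
```

```text
scene 286.0 171.0 6.082862854003906 box [ 25.5503 -21.2319]
wrist 324.0730895996094 274.9385986328125 42.244415283203125 box [ 29.0856 -22.5431]
ball [0.6074 0.1184 0.1203] box [ 28.0878 -21.6659]
8.825 [0.6177 0.1151 0.0966] [ 36.8975 -27.9522]
```

To row units: -0.003 m is -0.048, -0.002 m is -0.032.

Call:
step_hand(steps=[{"jaw": 0.02, "tx": -0.048, "ty": 0.048, "tz": 0.016}, {"jaw": 0.02, "tx": -0.032, "ty": 0.032, "tz": 0.016}, {"jaw": 0.02}, {"jaw": 0.02}])

```text
clock: 9.38
tcp_pos: [0.6221, 0.1157, 0.0948]
tcp_rot: [[-0.903, 0.43, -0.007], [0.43, 0.903, -0.006], [0.004, -0.009, -1.0]]
ft_force: [-9.2, -8.2, 12.6]
gripper_width: 0.0269
grasp_force: 62.5
```

```bash
python3 ball.py
```

```text
scene 287.0 170.0 6.082862854003906 box [ 29.3653 -22.73  ]
wrist 323.9913330078125 274.4479675292969 42.740535736083984 box [ 32.61   -22.4639]
ball [0.612  0.1189 0.1189] box [ 32.6627 -22.5716]
9.475 [0.6221 0.1157 0.0949] [ 41.2344 -28.764 ]
```

Force is rising at about x = 33, so the lever is at the slot's end. I'll release, rise straight up and check.

To row units: -0.05 m is -0.8, -0.04 m is -0.64.

Call:
step_hand(steps=[{"jaw": 0.085}, {"jaw": 0.085}, {"jaw": 0.085}, {"jaw": 0.085}, {"jaw": 0.085, "tz": -0.32}, {"jaw": 0.085, "tz": -0.64}, {"jaw": 0.085, "tz": -0.8}, {"jaw": 0.085, "tz": -0.8}, {"jaw": 0.085, "tx": -0.8, "ty": 0.48}, {"jaw": 0.085, "tx": -0.8, "ty": 0.48}])

```text
clock: 10.78
tcp_pos: [0.7429, 0.1328, 0.2594]
tcp_rot: [[-0.904, 0.428, 0.004], [0.428, 0.904, 0.002], [-0.003, 0.003, -1.0]]
ft_force: [0.2, 0.0, -0.1]
gripper_width: 0.0848
grasp_force: 0.0
```

Call:
step_hand(steps=[{"jaw": 0.085, "tx": -0.8, "ty": 0.48}, {"jaw": 0.085}, {"jaw": 0.085}])

```text
clock: 11.15
tcp_pos: [0.7988, 0.1377, 0.256]
tcp_rot: [[-0.903, 0.429, -0.0], [0.429, 0.903, -0.0], [-0.0, -0.0, -1.0]]
ft_force: [0.7, -0.5, 0.1]
gripper_width: 0.0851
grasp_force: 0.0
```

```bash
python3 ball.py
```

Run:
```python
from plant import r
import cv2
i=r.camera("scene")["img"][130:280,200:440,::-1]; cv2.imwrite("pics/s4.png",cv2.resize(i,None,fx=3,fy=3))
```

```text
scene 288.0 171.0 6.324655532836914 box [ 26.4927 -25.7952]
wrist none
11.25 [0.7984 0.1378 0.2572] [215.7338 -62.3378]
```

View pics/s4.png

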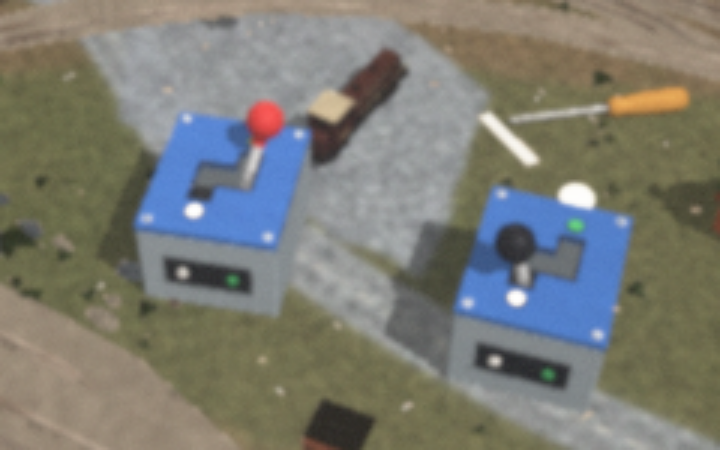

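The lever (crop (265,120)) leans into the green-dot slot and the black ball is unchanged. I'll check with the top view before handing in.

```bash
python3 -c "
from ball import *
locate(('top','scene'))"
```

```text
top none
scene 287.5 170.5 6.041623115539551 box [ 27.9272 -24.2644]
```

To row units: 0.045 m is 0.72, 0.021 m is 0.336.

Call:
step_hand(steps=[{"jaw": 0.085, "tx": 0.336, "ty": 0.72}, {"jaw": 0.085, "tx": 0.336, "ty": 0.72}, {"jaw": 0.085, "tx": 0.336, "ty": 0.72}, {"jaw": 0.085, "tx": 0.336, "ty": 0.72}, {"jaw": 0.085, "tx": 0.336, "ty": 0.72}, {"jaw": 0.085, "tx": 0.336, "ty": 0.72}, {"jaw": 0.085, "tx": 0.336, "ty": 0.72}, {"jaw": 0.085}, {"jaw": 0.085}])

```text
clock: 12.58
tcp_pos: [0.8012, 0.485, 0.2552]
tcp_rot: [[-0.904, 0.428, 0.0], [0.428, 0.904, -0.001], [-0.0, -0.001, -1.0]]
ft_force: [0.1, -0.3, 0.4]
gripper_width: 0.0851
grasp_force: 0.0
```

```bash
python3 -c "
from ball import *
locate(('top','scene'))"
```

```text
top 282.0 186.5 7.159010887145996 box [ 35.0589 -25.3207]
scene 288.0 171.0 6.324655532836914 box [ 26.4927 -25.7952]
ball [0.6156 0.1185 0.1121] box [ 35.937  -24.0753]
```

The top view puts the ball at (35,-25), the end of the slot.

```bash
python3 -c "
from plant import r
print(r.finish_job())"
```

```text
the job is handed in; nothing more can be done
None
```

I handed the job in at about 13 s: the top camera put the red ball at about (35, -25) mm, the end of the green-dot slot (after one slip and regrip at the gate), the black lever looked unmoved in the scene pictures, and the arm was clear of everything.

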